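# Clamp the measuring cell in its fixture

## Robot

A 6-joint arm with a two-finger parallel gripper is mounted at the origin on the work surface. World frame = base frame: x ahead of the robot, y to its left, z up, the work surface at z = 0. Lengths are in m, angles in rad, forces in N, time in s.
With the tool pointing down it reaches from about 0.25 to 0.775 m from the base axis. Payload 4 kg.
Tool frame: the origin (TCP) lies midway between the tips of the shut fingers; the grasp point (between the pads) lies 19 mm behind it; z points along the fingers, y is the line along which they close (so a half turn about z gives the same grasp; the last joint's range is limited). The gripper opens to 94 mm and grips with 3 to 60 N. Pads are 16 mm wide; open, the fingers measure 119 mm over their backs; the gripper's body (75 mm by 177 mm) begins 78 mm behind the grasp point.
Start: joints at [-1.373, 0.087, 1.371, -0, 1.684, -0.103], TCP at [0.163, -0.525, 0.206] pointing down, gripper open.
Joint ranges: [-3.1, 3.1], [-0.76, 2.03], [0.27, 2.55], [-1.08, 4.22], [0.17, 2.65], [-2.57, 2.57]. Speed limits (rad/s): [2.79, 2.79, 3.14, 3.14, 3.14, 3.14].

## Interface

Orientations are given as [roll, pitch, yaw] about the fixed x, y, z axes, in that order (R = Rz(yaw) Ry(pitch) Rx(roll)).
In Python, from bench import sensors, eyes, job gives the robot as it stands.
- The arm moves only by the tool arm_command, never from a script. Its argument "series" is a list of rows, each a list of 7 numbers: the opening, from 0 (shut) to 1 (fully open), then the shift along the tool's x, y, z in cm, then the turn, a rotation vector about the tool's x, y, z in rad. In form: [[fingers, dx, dy, dz, wx, wy, wz], ...]. A call has 1 to 20 rows; each row shifts and turns the commanded pose from where the row before left it, along the tool's axes as they then stand; what a row does not reach is not made up. A row lasts 1/10 s, in which the tool goes at most 50 mm and 8.59 degrees, less where a joint would pass 70% of its speed; a pose out of reach is approached as far as the arm can. A call with a gripper value outside its range is refused whole. The fingers move at their own pace and stop on an object; the grip force is fixed at half the most. Time passes only in rows, so rows that do not move let the fingers close. It gives the time, the measured TCP pose, the force and the opening at its end, in the units of the state.
- sensors.get_obs(): the state, without advancing time (a new reading comes with each control period).
- eyes.snapshot(name): name is "side" or "top" or "wrist"; returns the picture (480x640x3 uint8, blue, green, red); there is no depth.
- eyes.get_calibration(name): a dict with "mtx" (3x3 intrinsics, pixels), "R" (3x3) and "t" (3): a world point X has camera coordinates R X + t. Camera axes: x right, y down, z forward; pixel columns grow to the right and rows downward; lengths in m; the calibration is good to about 2 mm. The wrist camera is an equidistant fisheye: a pixel r from the principal point sees the ray r / f radians off the axis. A picture is of the moment at which its call begins: read the wrist's pose just before it. get_calibration takes no time and is no camera call; for the wrist camera it gives the pose at the moment of the call.
- job.close_job(): hands the job in, once; it reports no verdict.
The state is a dict: "time": time; "joint_positions": joint angles; "qvel": joint speeds; "joint_torque": joint torques, N m; "tool_pos": TCP position; "ee_rot": TCP orientation; "wrist_force": force on the tool from outside, world axes, zero at the start; "wrist_torque": the same for the moment, N m; "width": finger opening in m.
Only numpy, scipy, OpenCV 4.12 (cv2) and the standard library are available. Lean on these libraries where they do the work, as an engineer would, in place of code of your own. Each camera call takes 0.05 s, during which the arm holds its last target. There are 200 camera calls.

## Task

Push the measuring cell along its slot in the clamping fixture until it is home against the end stop. Then push the clamp's lever over its dead point until it snaps into lock and the plunger presses the cell on the back wall. Only push with the fingers: do not lift the cell, leave the spare cell, jars and other things where they are, and finish clear of everything.

Things in the scene. Friction and masses are not known exactly. Their poses are not given: they have to be found in the camera images.
- fixture: the clamping fixture bolted to the bench: aluminium plate, top 12 mm above the bench, from x=-135 to +95 and y=-140 to +140 mm of the origin, which lies at bench height. x points from the clamp to the back wall, y along the cell's slot, z up; other entries use this frame. The clamp stands on the line y=0, x=-130 to +3 mm, its cheeks 70 mm above the bench, its lever taller
- back_wall (a point): middle of the top edge of the slot's back wall (steel anvil): face at fixture x=+55 mm, 38 mm above the bench, from y=-40 to +125 mm
- front_rail (a point): middle of the top inner edge of the slot's front rail: face at fixture x=+11 mm, only 24 mm above the bench, from y=-27 to +125 mm
- end_stop (a point): middle of the top edge of the end stop that closes the slot at -y: face at fixture y=-25.5 mm, 38 mm above the bench. The slot is open at +y
- cell_center (a point): the measuring cell to be clamped: loose aluminium block with a round steel cap, about 0.25 kg, standing in the slot; 40 (x) by 50 (y) by 34 mm tall, cap 26 mm across and 8 mm tall on top. This point is its centre, 21 mm above the plate it stands on. It slides along the slot with 4 mm of play in x and starts 45 to 90 mm at +y of its place
- cell: the same cell; origin at the centre of its underside
- nest (a point): the cell's centre when it is home against the end stop and pressed on the back wall: fixture x=+35, y=0 (0.5 mm play to the stop), 21 mm above the plate
- clamp_lever (a joint): angle of the clamp's lever, rad. 0: open, leaning 0.3 rad back from vertical to fixture -x; grows as it is pushed over towards +x; vertical at 0.3; dead point at about 1.0; beyond that it snaps by itself to its stop at 1.4 (locked). Let go earlier, it springs back to 0. About 3 to 6 N at the grip push it over
- lever_grip (a point): middle of the lever's black grip, on the lever's axis, 80 mm from the pivot. The grip is a round bar 18 mm in diameter, from 51 to 112 mm from the pivot; below it the lever is a steel bar 16 mm wide (y) and 7 mm thick
- lever_pivot (a point): the lever's fixed pivot, 58 mm above the bench at fixture x=-95, y=0 mm; the lever turns about the fixture's y axis
- plunger_tip: rubber tip of the clamp's plunger, 18 mm across, 36 mm above the bench on the line y=0; origin at the middle of its front face, at fixture x=+3 mm with the lever open. The lever drives it up to 18 mm to +x; locked, its sprung tip presses the cell on the back wall with about 6 N
- spare_cell: a spare measuring cell, same shape as the task's cell but standing on the open part of the fixture plate, at -y of the clamp, about 95 mm from the clamp's line; origin under its centre. Leave it alone
- jar_a: small amber oil-sample jar, 44 mm across, 62 mm tall, standing on the fixture plate at +y of the clamp, about 100 mm from its line; origin under its centre. Leave it alone
- jar_b: amber oil-sample jar, 60 mm across, 85 mm tall, on the bench; origin under its centre. Leave it alone
- jar_c: another such jar, 60 mm across, 85 mm tall, on the bench. Leave it alone
- beaker: open glass beaker, 70 mm across, 90 mm tall, on the bench; origin under its centre. Leave it alone
- dish: white ceramic dish, 90 mm across, 18 mm tall, on the bench. Leave it alone
- collar: loose steel collar, 36 mm across, 12 mm tall, lying on the fixture plate beyond the end stop. Leave it alone

How it is judged:
By the outcome, as a careful person would: the job done as asked, in the order asked, and still so for the second after the job is handed in, with the robot touching nothing.
It also fails if it takes over 48 s, if anything falls off the work surface, if the arm or the gripper's body presses on something with over 40 N, if the wrist force passes 120 N, or if a joint passes its speed limit or range.

## Working session

There is one attempt and no reset: what is moved stays moved. The work goes in short steps, Python scripts to look and compute and a tool call to move; the robot and the scene stay as the last step left them, time stands still between calls to the robot, and variables do not carry over. Pictures are saved under pics/ and viewed, on a budget of 10 in all, crops included, one or two more only if the job needs it, and the job is handed in when it is done.

Besides the shell and the picture viewer there is one more tool, called after "Emit:" as name(argument=value, ...), one argument or row to a line, values as JSON. arm_command: Moves the arm, as the interface text tells. Its arguments: {"type":"object","properties":{"series":{"type":"array","items":{"type":"array","items":{"type":"number"}}}},"required":["series"]}

```bash
ls; mkdir -p pics; python3 - <<'E'
from bench import sensors, eyes
import cv2,numpy as np
np.set_printoptions(precision=4,suppress=True)
print(sensors.get_obs())
for n in("top","side"):
    cv2.imwrite(f"pics/{n}0.png",eyes.snapshot(n)); print(n,eyes.get_calibration(n))
E
```

```text
pics
{'time': 0.0, 'joint_positions': array([-1.3731,  0.0879,  1.3722, -0.    ,  1.6836, -0.1031]), 'qvel': array([-0.0013,  0.002 ,  0.0011, -0.0009, -0.0015, -0.0018]), 'joint_torque': array([  0.0001, -34.018 , -30.2427,   0.0719,   0.0329,  -0.0002]), 'tool_pos': array([ 0.1629, -0.5248,  0.2043]), 'ee_rot': array([-3.1395, -0.0002,  0.3008]), 'wrist_force': array([-0.804 , -1.1173, -0.2008]), 'wrist_torque': array([-0.0369, -0.0018,  0.0561]), 'width': 0.09365771818159586}
top {'mtx': array([[532.1034,   0.    , 321.42  ],
       [  0.    , 532.1034, 237.7745],
       [  0.    ,   0.    ,   1.    ]]), 'R': array([[-0.0127, -0.9999,  0.0036],
       [-0.986 ,  0.012 , -0.1664],
       [ 0.1663, -0.0056, -0.9861]]), 't': array([0.0026, 0.5745, 1.1062])}
side {'mtx': array([[512.5617,   0.    , 316.7852],
       [  0.    , 512.5617, 232.7726],
       [  0.    ,   0.    ,   1.    ]]), 'R': array([[ 0.9829, -0.1825, -0.0232],
       [-0.1244, -0.5667, -0.8145],
       [ 0.1355,  0.8035, -0.5797]]), 't': array([-0.534 ,  0.1538,  0.9913])}
```

View pics/top0.png

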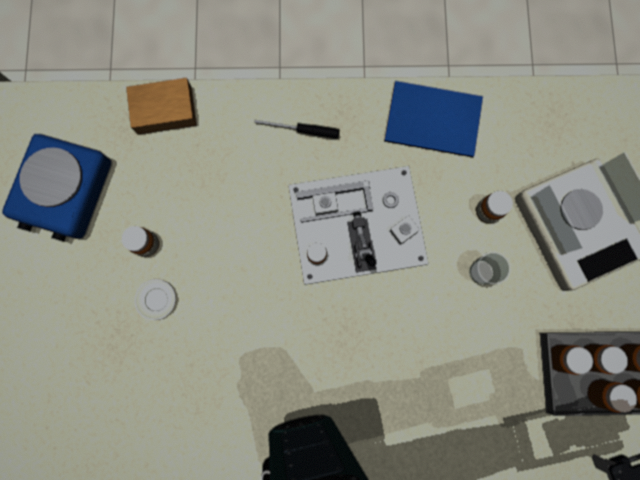

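View pics/side0.png

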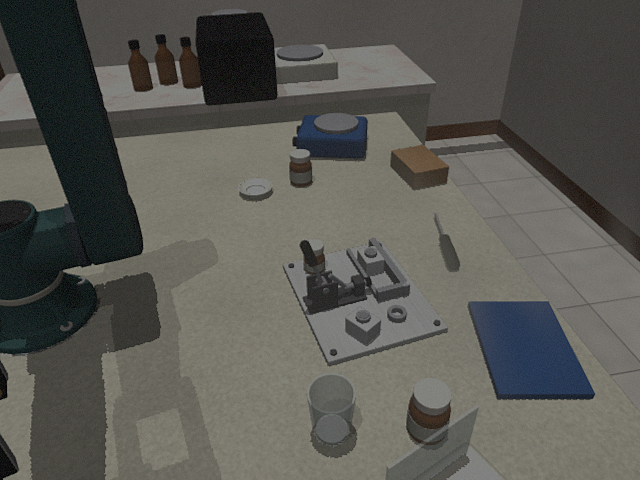

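The top view shows the fixture with plate corners near (290,183), (408,167), (427,264), (304,284). The cell's cap is at (325,203), the grip near (370,260), jar_a at (317,253) and the spare cell at (403,230). I'll enlarge the crops to refine these.

```bash
python3 - <<'E'
import cv2
a=cv2.imread("pics/top0.png")[160:290,280:440]; b=cv2.imread("pics/side0.png")[230:360,275:450]
cv2.imwrite("pics/c1.png",cv2.resize(a,None,fx=5,fy=5 if 0 else 4.6,interpolation=cv2.INTER_CUBIC) if 0 else cv2.resize(a,(736,598),interpolation=cv2.INTER_CUBIC))
cv2.imwrite("pics/c2.png",cv2.resize(b,(788,585),interpolation=cv2.INTER_CUBIC))
E
```

```text
(no output)
```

View pics/c1.png

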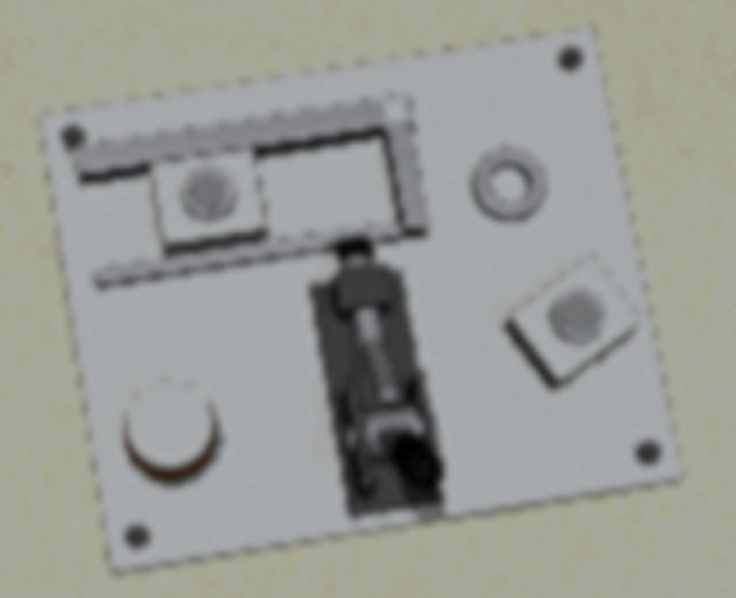

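View pics/c2.png

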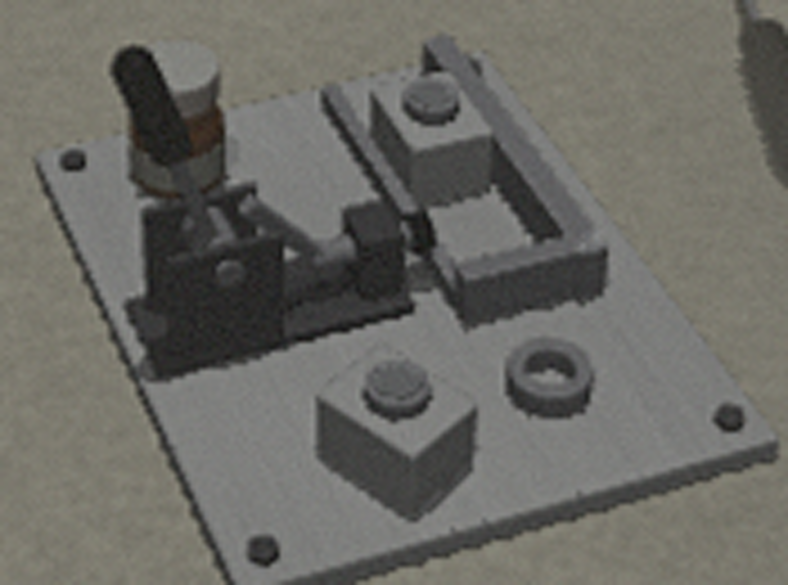

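The crops give plate corners, the cap at (209,194) in c1 and (432,92) in c2, and the collar, jar and spare. Next I'll fit the fixture pose.

```bash
cat > h.py <<'E'
import numpy as np,cv2
from scipy.optimize import least_squares
from bench import sensors,eyes
np.set_printoptions(precision=4,suppress=True)
C={n:eyes.get_calibration(n) for n in("top","side")}
def proj(n,X):
    c=C[n]; p=np.atleast_2d(X)@c["R"].T+c["t"]; p=p@c["mtx"].T; return p[:,:2]/p[:,2:]
def ray(n,uv,z):
    c=C[n]; d=c["R"].T@np.linalg.inv(c["mtx"])@np.r_[uv,1]; o=-c["R"].T@c["t"]; return o+d*(z-o[2])/d[2]
def top(u,v): return np.array([280+(u+.5)/4.6-.5,160+(v+.5)/4.6-.5])
def side(u,v): return np.array([275+(u+.5)/4.503-.5,230+(v+.5)/4.5-.5])
def F(p,X): # fixture->world, mm->m
    X=np.atleast_2d(X)/1000; c,s=np.cos(p[2]),np.sin(p[2])
    return np.c_[p[0]+c*X[:,0]-s*X[:,1],p[1]+s*X[:,0]+c*X[:,1],X[:,2]]
def invF(p,W):
    d=np.asarray(W)[:2]-p[:2]; c,s=np.cos(p[2]),np.sin(p[2]); return 1000*np.array([c*d[0]+s*d[1],-s*d[0]+c*d[1]])
E
python3 - <<'E'
from h import *
K=[[95,140,12],[95,-140,12],[-135,-140,12],[-135,140,12]]
T=np.array([top(42,114),top(594,28),top(682,480),top(112,572)])
S=np.array([side(480,52),side(777,445),side(40,155)]); KS=[K[0],K[1],K[3]]
f=lambda p:np.r_[(proj("top",F(p,K))-T).ravel(),(proj("side",F(p,KS))-S).ravel()]
ft=lambda p:(proj("top",F(p,K))-T).ravel(); fs=lambda p:(proj("side",F(p,KS))-S).ravel()
for g in(f,ft,fs):
    r=least_squares(g,[.5,-.1,.1]); print(r.x,r.fun)
    for n,uv,z,l in(("top",top(209,194),.054,"cell"),("side",side(432,92),.054,"cell"),("top",top(170,425),.074,"jar"),("top",top(577,317),.054,"spare"),("side",side(398,380),.054,"spare"),("top",top(509,184),.024,"collar"),("top",top(393,128),.038,"stopBack"),("top",top(414,455),.155,"grip"),("side",side(135,60),.16,"grip")):
        print(l,n,invF(r.x,ray(n,uv,z)),end=' ')
    print()
E
```

```text
[ 0.6304 -0.0836  0.1448] [-0.2459  0.1939  0.6476  0.4196  0.5698  0.7404 -0.1565  0.4993  1.2425
 -0.4931  1.2453 -1.0704 -1.0875 -0.5374]
cell top [32.5198 66.185 ] cell side [33.0605 68.0371] jar top [-76.7306 101.9976] spare top [-53.1782 -95.5686] spare side [-52.8823 -95.2908] collar top [ 21.6609 -80.5724] stopBack top [ 54.7183 -27.6613] grip top [-117.0201    3.0034] grip side [-124.7441    0.7226] 
[ 0.6315 -0.0831  0.1468] [-0.5173 -0.1373  0.3206 -0.1379  0.4304  0.1149 -0.2339  0.1141]
cell top [31.5071 65.8147] cell side [32.0514 67.6657] jar top [-77.6721 101.8439] spare top [-54.5114 -95.7686] spare side [-54.215  -95.4914] collar top [ 20.3572 -80.9209] stopBack top [ 53.5195 -28.0754] grip top [-118.1578    2.9298] grip side [-125.8863    0.6642] 
[ 0.6288 -0.0849  0.1397] [ 1.0761  0.0015  0.4381 -0.1182 -1.5504 -0.3157]
cell top [34.0082 67.4229] cell side [34.5393 69.2777] jar top [-75.424  102.6763] spare top [-50.8615 -94.7669] spare side [-50.5671 -94.4876] collar top [ 23.8999 -79.3882] stopBack top [ 56.6862 -26.3087] grip top [-115.2067    3.4773] grip side [-122.9189    1.157 ]
```

```bash
cat >> h.py <<'E'
P=np.array([.6304,-.0836,.1448])
from scipy.spatial.transform import Rotation as Ro
def to(x,y,z): # fixture mm target; shift needed in tool axes (cm), yaw error, fixture pos now
    o=sensors.get_obs(); R=Ro.from_euler("xyz",o["ee_rot"]); W=F(P,[x,y,z])[0]
    Rt=Ro.from_euler("xyz",[np.pi,0,P[2]])
    print("t",o["time"],"shift cm now-axes",R.inv().apply(W-o["tool_pos"])*100,"rotvec",(R.inv()*Rt).as_rotvec(),"shift in target axes",Rt.inv().apply(W-o["tool_pos"])*100,
      "fix now",invF(P,o["tool_pos"]),o["tool_pos"][2]*1000,"F",Rt.inv().apply(o["wrist_force"]))
E
python3 -c "
from h import *
to(33,119,150)"
```

```text
t 0.1 shift cm now-axes [ 62.8357 -39.5215   5.5325] rotvec [-0.002 -0.     0.156] shift in target axes [ 55.9319 -48.8147   5.4435] fix now [-526.3188 -369.147 ] 204.43512339002302 F [-0.7119  0.1019  0.4145]
```

Emit:
arm_command(
  series=[
    [0,0,0,0,0,0,0.078],
    [0,0,0,0,0,0,0.078],
    [0,3,-2.6,0,0,0,0],
    [0,3,-2.6,0,0,0,0],
    [0,3,-2.6,0,0,0,0],
    [0,3,-2.6,0,0,0,0],
    [0,3,-2.6,0,0,0,0],
    [0,3,-2.6,0,0,0,0],
    [0,3,-2.6,0,0,0,0],
    [0,3,-2.6,0,0,0,0],
    [0,3,-2.6,0,0,0,0],
    [0,3,-2.6,0,0,0,0],
    [0,3,-2.6,0,0,0,0],
    [0,3,-2.6,0,0,0,0],
    [0,3,-2.6,0,0,0,0],
    [0,3,-2.6,0,0,0,0],
    [0,3,-2.6,0,0,0,0],
    [0,3,-2.6,0,0,0,0],
    [0,0,0,0,0,0,0],
    [0,0,0,0,0,0,0],
  ],
)

```text
time: 2.1
tool_pos: [0.5776, -0.044, 0.2044]
ee_rot: [3.142, 0.002, 0.146]
wrist_force: [1.1, -0.6, -0.9]
width: 0.0008
```

```bash
python3 -c "
from h import *
to(33,119,70)"
```

```text
t 2.1 shift cm now-axes [ 7.9928 -7.2085 13.4212] rotvec [0.0001 0.0023 0.0015] shift in target axes [ 7.9506 -7.2198 13.4401] fix now [-46.5057  46.8022] 204.40127459146237 F [0.9986 0.734  0.884 ]
```

Emit:
arm_command(
  series=[
    [0,2.7,-2.4,0,0,0,0],
    [0,2.7,-2.4,0,0,0,0],
    [0,2.6,-2.4,0,0,0,0],
    [0,0,0,3.4,0,0,0],
    [0,0,0,3.4,0,0,0],
    [0,0,0,3.4,0,0,0],
    [0,0,0,3.2,0,0,0],
    [0,0,0,0,0,0,0],
    [0,0,0,0,0,0,0],
  ],
)

```text
time: 3.0
tool_pos: [0.6461, 0.037, 0.0716]
ee_rot: [3.141, 0.001, 0.143]
wrist_force: [-0.1, -0.0, 0.4]
width: 0.0005
```

```bash
python3 -c "
from h import *
to(33,119,22)
a=eyes.snapshot('side')[190:320,290:465]
b=eyes.snapshot('wrist')
cv2.imwrite('pics/s1.png',cv2.resize(a,(788,585),interpolation=cv2.INTER_CUBIC))
cv2.imwrite('pics/w1.png',b)"
```

```text
t 3.0 shift cm now-axes [ 0.0139 -0.1927  4.9624] rotvec [ 0.0002  0.0012 -0.0016] shift in target axes [ 0.0084 -0.1915  4.9625] fix now [ 32.9161 117.0854] 71.62491425915644 F [-0.0635 -0.0013 -0.3733]
```

View pics/s1.png

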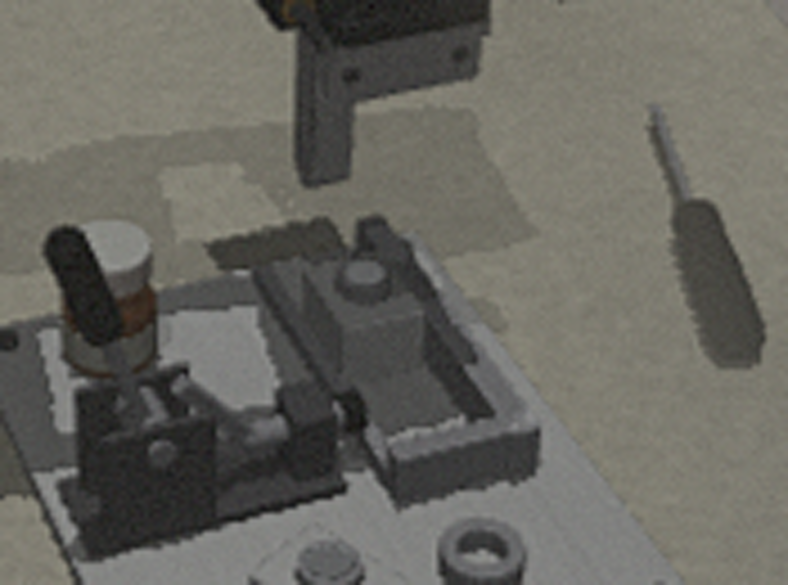

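The side crop shows the shut fingers (tip at (325,180)) above and at +y of the cell, in the slot line. Now the wrist view, to see the part beside the finger.

View pics/w1.png

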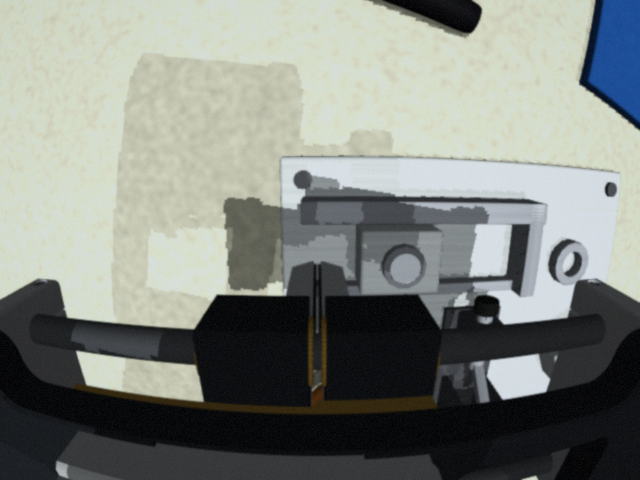

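The wrist view shows the shut fingers at columns 288–348, in line with the slot and clear on the +y side of the cell, whose near edge is at about 357. I'll descend.

Emit:
arm_command(
  series=[
    [0,0,0,2.0,0,0,0],
    [0,0,0,1.6,0,0,0],
    [0,0,0,1.2,0,0,0],
    [0,0,0,0,0,0,0],
    [0,0,0,0,0,0,0],
  ],
)

```text
time: 3.6
tool_pos: [0.6467, 0.0384, 0.0235]
ee_rot: [3.142, 0.0, 0.145]
wrist_force: [-0.4, -0.4, -0.3]
width: 0.0009
```

```bash
python3 -c "
from h import *
to(33,37.5,22)"
```

```text
t 3.6 shift cm now-axes [-0.0755  8.0842  0.1504] rotvec [0.0001 0.0002 0.0001] shift in target axes [-0.075   8.0842  0.1496] fix now [ 33.75   118.3419] 23.49630825829573 F [-0.4395  0.3602  0.2518]
```

Emit:
arm_command(
  series=[
    [0,0,0.5,0,0,0,0],
    [0,0,0.5,0,0,0,0],
    [0,0,0.3,0,0,0,0],
    [0,0,0.4,0,0,0,0],
    [0,0,0.5,0,0,0,0],
    [0,0,0.5,0,0,0,0],
    [0,0,0.5,0,0,0,0],
    [0,0,0.5,0,0,0,0],
    [0,0,0.5,0,0,0,0],
    [0,0,0.5,0,0,0,0],
    [0,0,0.5,0,0,0,0],
    [0,0,0.5,0,0,0,0],
    [0,0,0.5,0,0,0,0],
    [0,0,0.4,0,0,0,0],
    [0,0,0.3,0,0,0,0],
    [0,0,0.2,0,0,0,0],
    [0,0,0.1,0,0,0,0],
  ],
)

```text
time: 5.3
tool_pos: [0.6571, -0.0331, 0.0234]
ee_rot: [3.142, 0.0, 0.145]
wrist_force: [-0.4, 1.6, 2.0]
width: 0.0004
```

```bash
python3 -c "
from h import *
to(33,37.5,22)
a=eyes.snapshot('side')[230:360,275:450]
cv2.imwrite('pics/s2.png',cv2.resize(a,(788,585),interpolation=cv2.INTER_CUBIC))"
```

```text
t 5.3 shift cm now-axes [-0.0679  0.866   0.1434] rotvec [ 0.      0.0001 -0.0002] shift in target axes [-0.068   0.866   0.1434] fix now [33.6801 46.1595] 23.434148142854294 F [-0.1603 -1.6338 -1.9797]
```

View pics/s2.png

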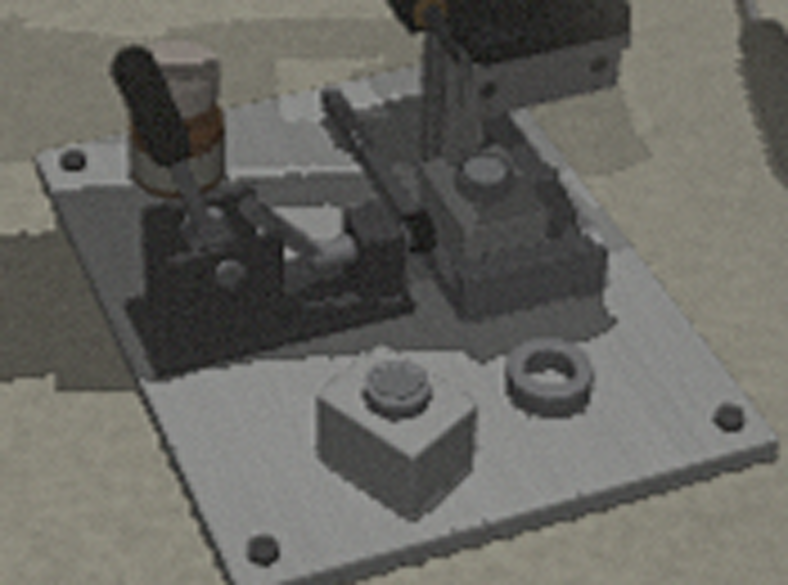

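The cell has moved with the fingers: the cap is now at (486,170), close to the stop. I'll advance gently and watch the force.

Emit:
arm_command(
  series=[
    [0,0,0.2,0,0,0,0],
    [0,0,0.2,0,0,0,0],
    [0,0,0.1,0,0,0,0],
    [0,0,0.1,0,0,0,0],
  ],
)

```text
time: 5.75
tool_pos: [0.6579, -0.0389, 0.0234]
ee_rot: [3.142, 0.0, 0.145]
wrist_force: [0.0, 2.2, 1.5]
width: 0.0002
```

Emit:
arm_command(
  series=[
    [0,0,0.1,0,0,0,0],
  ],
)

```text
time: 5.85
tool_pos: [0.6581, -0.0399, 0.0234]
ee_rot: [3.141, 0.0, 0.145]
wrist_force: [0.6, 0.7, 1.1]
width: 0.0005
```

Emit:
arm_command(
  series=[
    [0,0,0.1,0,0,0,0],
  ],
)

```text
time: 5.95
tool_pos: [0.6582, -0.0409, 0.0234]
ee_rot: [3.141, 0.0, 0.145]
wrist_force: [-0.5, 1.8, 1.4]
width: 0.0004
```

Emit:
arm_command(
  series=[
    [0,0,0.1,0,0,0,0],
  ],
)

```text
time: 6.05
tool_pos: [0.6582, -0.041, 0.0234]
ee_rot: [-3.14, 0.0, 0.145]
wrist_force: [-0.3, 4.7, 1.5]
width: 0.0006
```

Emit:
arm_command(
  series=[
    [0,0,0.1,0,0,0,0],
    [0,0,0,0,0,0,0],
  ],
)

```text
time: 6.25
tool_pos: [0.6581, -0.0411, 0.0235]
ee_rot: [-3.139, 0.001, 0.145]
wrist_force: [-0.5, 5.6, 2.5]
width: 0.0001
```

```bash
python3 -c "
from h import *
to(33,60,23)"
```

```text
t 6.25 shift cm now-axes [-0.049  -2.1913  0.0539] rotvec [-0.003   0.0007  0.0005] shift in target axes [-0.0502 -2.1914  0.0472] fix now [33.5024 38.0859] 23.47193356971061 F [ 0.3238 -5.6189 -2.4881]
```

The fingers stalled at fixture y=38.1 (37.5 expected) with the force rising, so the cell is home. Backing off, then going up and over to behind the lever.

Emit:
arm_command(
  series=[
    [0,0,-0.5,0,0,0,0],
    [0,0,-1.5,0,0,0,0],
    [0,0,-1,0,0,0,0],
    [0,0,0,-3,0,0,0],
    [0,0,0,-3.5,0,0,0],
    [0,0,0,-3.5,0,0,0],
    [0,0,0,-3.5,0,0,0],
    [0,0,0,-3.5,0,0,0],
    [0,0,0,-3,0,0,0],
    [0,-3,1,0,0,0,0],
    [0,-3.5,1.3,0,0,0,0],
    [0,-3.5,1.3,0,0,0,0],
    [0,-3.5,1.3,0,0,0,0],
    [0,-3.5,1.3,0,0,0,0],
    [0,-2,0.7,0,0,0,0],
    [0,0,0,0,0,0,0],
    [0,0,0,0,0,0,0],
  ],
)

```text
time: 7.95
tool_pos: [0.4763, -0.1085, 0.2237]
ee_rot: [3.141, -0.001, 0.145]
wrist_force: [-0.6, 0.6, 0.4]
width: 0.0003
```

```bash
python3 -c "
from h import *
to(-156,0,120)
a=eyes.snapshot('side')
b=a[230:360,275:450]
cv2.imwrite('pics/s3.png',cv2.resize(b,(788,585),interpolation=cv2.INTER_CUBIC))
print(proj('side',F(P,[[35,0,54],[35,2,54]])), F(P,[35,0,54]))"
```

```text
t 7.95 shift cm now-axes [-0.009  -0.244  10.3703] rotvec [ 0.0005 -0.0012 -0.0002] shift in target axes [ 0.003  -0.2389 10.3705] fix now [-156.0299   -2.3888] 223.70465290600094 F [-0.5297 -0.7033 -0.3649]
[[385.7325 269.9425]
 [385.29   269.3212]] [[ 0.665  -0.0785  0.054 ]]
```

View pics/s3.png

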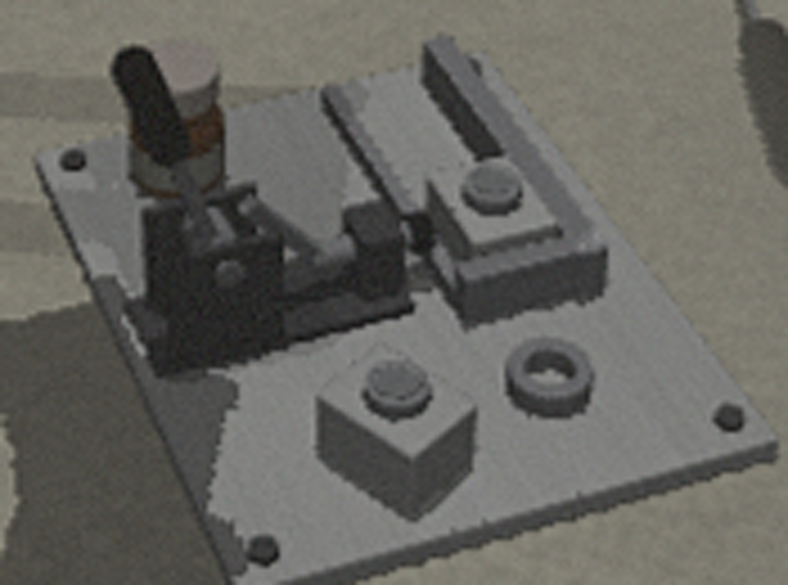

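The cell is home: the cap is at (493,182), which matches the predicted nest within 1–2 px. Other objects are untouched. Lowering behind the lever now, then pushing.

Emit:
arm_command(
  series=[
    [0,0,-0.24,0,0,0,0],
    [0,0,0,2.5,0,0,0],
    [0,0,0,3,0,0,0],
    [0,0,0,3,0,0,0],
    [0,0,0,1.9,0,0,0],
    [0,0,0,0,0,0,0],
    [0,0.5,0,0,0,0,0],
    [0,0.5,0,0,0,0,0],
    [0,0.5,0,0,0,0,0],
    [0,0.5,0,0,0,0,0],
    [0,0.5,0,0,0,0,0],
    [0,0.5,0,0,0,0,0],
  ],
)

```text
time: 9.2
tool_pos: [0.5059, -0.1021, 0.1202]
ee_rot: [3.141, -0.0, 0.145]
wrist_force: [-4.4, -0.0, 4.7]
width: 0.0005
```

Emit:
arm_command(
  series=[
    [0,0.5,0,0,0,0,0],
    [0,0.5,0,0,0,0,0],
    [0,0.5,0,0,0,0,0],
    [0,0.5,0,0,0,0,0],
    [0,0.5,0,0,0,0,0],
    [0,0.5,0,0,0,0,0],
  ],
)

```text
time: 9.8
tool_pos: [0.5351, -0.0975, 0.1194]
ee_rot: [-3.141, 0.001, 0.145]
wrist_force: [-4.4, -0.3, 3.2]
width: 0.0006
```

```bash
python3 -c "
from h import *
to(-45,0,120)
a=eyes.snapshot('side')
b=a[210:340,265:440]
cv2.imwrite('pics/s4.png',cv2.resize(b,(788,585),interpolation=cv2.INTER_CUBIC))"
```

```text
t 9.8 shift cm now-axes [ 5.1359 -0.0025 -0.0636] rotvec [-0.0005  0.0012  0.    ] shift in target axes [ 5.136  -0.0026 -0.0573] fix now [-96.3601  -0.0257] 119.42681672883364 F [-4.4028 -0.2921 -3.2486]
```

View pics/s4.png

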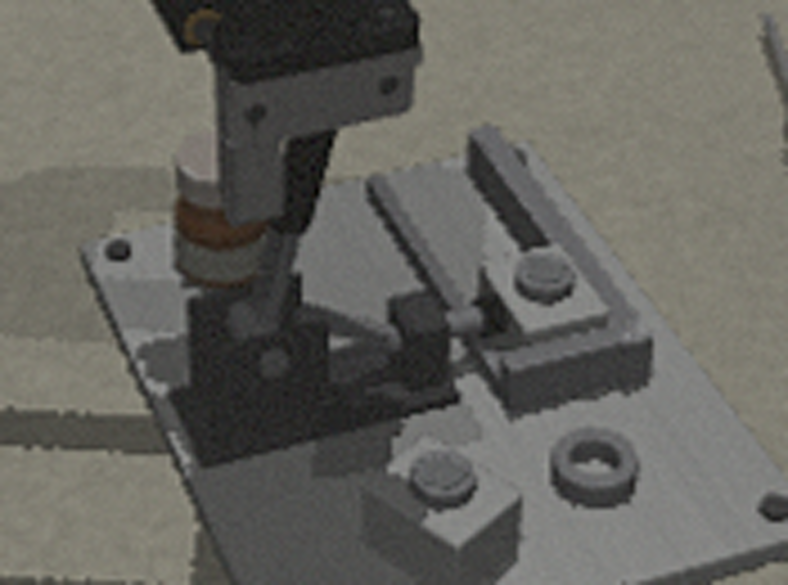

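The lever is following the fingers: the grip leans forward, the plunger is extending and the cell is still home. Continuing.

Emit:
arm_command(
  series=[
    [0,0.5,0,0,0,0,0],
    [0,0.5,0,0,0,0,0],
    [0,0.5,0,0,0,0,0],
    [0,0.5,0,0,0,0,0],
    [0,0.5,0,0,0,0,0],
  ],
)

```text
time: 10.35
tool_pos: [0.5613, -0.0941, 0.1195]
ee_rot: [3.141, -0.002, 0.145]
wrist_force: [-1.7, -0.7, -0.1]
width: 0.0003
```

Emit:
arm_command(
  series=[
    [0,0.5,0,0,0,0,0],
    [0,0.5,0,0,0,0,0],
    [0,0.5,0,0,0,0,0],
    [0,0.4,0,0,0,0,0],
  ],
)

```text
time: 10.75
tool_pos: [0.5796, -0.0914, 0.1197]
ee_rot: [3.141, -0.001, 0.145]
wrist_force: [-0.4, -0.1, 0.7]
width: 0.0002
```

Emit:
arm_command(
  series=[
    [0,0.4,0,0,0,0,0],
    [0,0.4,0,0,0,0,0],
    [0,0,0,0,0,0,0],
    [0,0,0,0,0,0,0],
  ],
)

```text
time: 11.15
tool_pos: [0.5866, -0.0902, 0.1194]
ee_rot: [3.142, 0.0, 0.145]
wrist_force: [0.5, 0.5, -0.4]
width: 0.0006
```

```bash
python3 -c "
from h import *
to(-45,0,120)
a=eyes.snapshot('side')
b=a[210:340,265:440]
cv2.imwrite('pics/s5.png',cv2.resize(b,(788,585),interpolation=cv2.INTER_CUBIC))"
```

```text
t 11.15 shift cm now-axes [-0.0704 -0.0238 -0.0607] rotvec [0.     0.0002 0.    ] shift in target axes [-0.0704 -0.0238 -0.0607] fix now [-44.2963  -0.2379] 119.39259524624777 F [ 0.6074 -0.4215  0.3537]
```

View pics/s5.png

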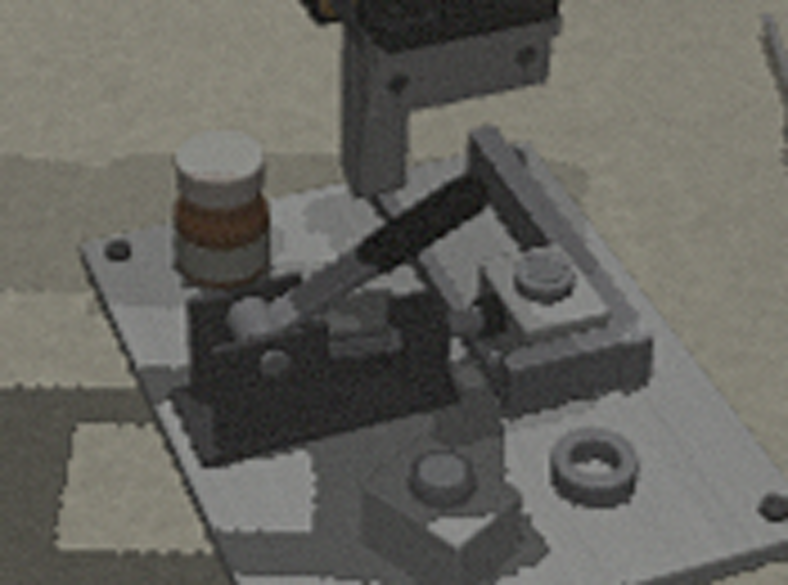

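The lever has snapped over and is clear of the fingers, with the plunger on the cell. Retreating upward for a last check.

Emit:
arm_command(
  series=[
    [0,0,0,-2,0,0,0],
    [0,0,0,-3.5,0,0,0],
    [0,0,0,-3.5,0,0,0],
    [0,0,0,-3,0,0,0],
    [0,-3,0,0,0,0,0],
    [0,-3.5,0,0,0,0,0],
    [0,-3.5,0,0,0,0,0],
    [0,-3.5,0,0,0,0,0],
    [0,-2,0,0,0,0,0],
    [0,0,0,0,0,0,0],
    [0,0,0,0,0,0,0],
    [0,0,0,0,0,0,0],
  ],
)

```text
time: 12.4
tool_pos: [0.434, -0.1125, 0.2394]
ee_rot: [-3.142, -0.0, 0.145]
wrist_force: [-0.4, 0.8, 0.7]
width: 0.0004
```

```bash
python3 -c "
from h import *
to(-45,0,120)
a=eyes.snapshot('side')
g=lambda i:cv2.cvtColor(i,cv2.COLOR_BGR2GRAY)
b=a[230:360,275:450]
cv2.imwrite('pics/s6.png',cv2.resize(b,(788,585),interpolation=cv2.INTER_CUBIC))
old=cv2.imread('pics/s3.png'); new=cv2.imread('pics/s6.png')
# cap shift between unclamped-home and clamped
r=cv2.matchTemplate(g(new),g(old)[155:215,455:530],cv2.TM_CCOEFF_NORMED)
_,m,_,l=cv2.minMaxLoc(r); print('cap shift crop px',l[0]-455,l[1]-155,m)
print('exp for +2mm x',(proj('side',F(P,[35,0,54]))-proj('side',F(P,[33,0,54])))*4.5)"
```

```text
t 12.4 shift cm now-axes [15.353  -0.0246 11.9422] rotvec [-0.0001 -0.0003  0.0003] shift in target axes [15.3562 -0.03   11.938 ] fix now [-198.5621   -0.3   ] 239.38044444305586 F [-0.2626 -0.8206 -0.6714]
cap shift crop px 6 -2 0.8709464073181152
exp for +2mm x [[ 4.268 -1.043]]
```

View pics/s6.png

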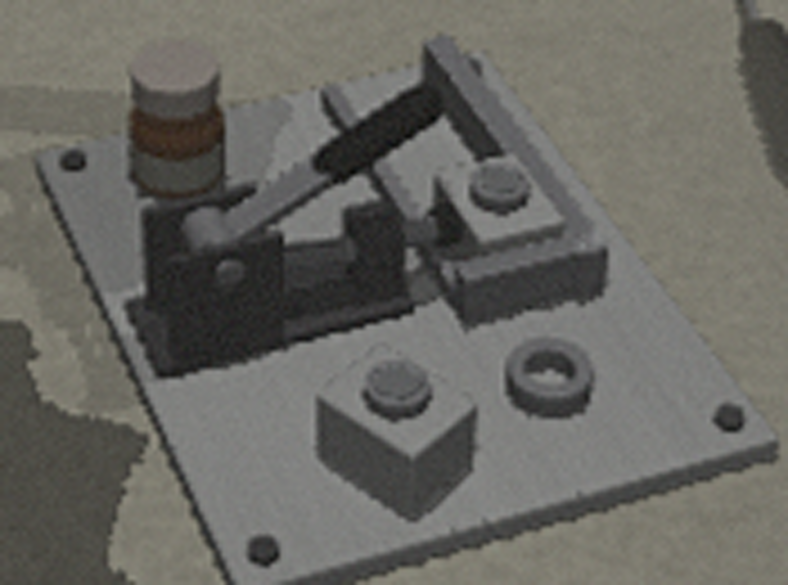

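The lever lies locked, and the cap moved about 2–3 mm towards the back wall to (499,182). The spare, collar and jar are where they were, and the arm is clear.

```bash
python3 -c "
from bench import job
print(job.close_job())"
```

```text
the job is handed in; nothing more can be done
None
```

The cell is home against the end stop and clamped on the back wall, and I handed the job in at about 12.5 s of robot time.

- **Cell:** I pushed it along the slot with the shut fingers until they stalled at fixture y = 38.1 mm (37.5 expected), with about 5.6 N on the fingers. The side view put its cap within 1–2 px of the nest.
- **Lever:** I pushed the grip with about 4–5 N until it passed the dead point, when the force dropped to nearly zero. The pictures show the lever lying over at its stop and the plunger on the cell.
- **Clamping:** After locking, the cap had shifted about 2–3 mm towards the back wall, which fits taking up the slot play. The plunger's pressing force itself was not measured.
- **Surroundings:** In the last side picture, the spare cell, jar_a and collar are where they were. The bench jars, beaker and dish were not checked again, but the arm did not go near them at low height.
- **Finish:** The arm stopped 24 cm up, behind the fixture, with no contact force beyond sensor noise.

None of the checks failed. The fixture poses fitted from the two cameras separately differed by about 2–3 mm and 0.007 rad; I used the joint fit.

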